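# Shim the granite plate level

### The arm

A 7-joint arm with a two-finger parallel gripper is mounted at the origin on a cart in front of the work surface, level with it; the furniture and walls round the work are solid. World frame = base frame: x ahead of the robot, y to its left, z up, the work surface at z = 0. Lengths are in m, angles in rad, forces in N, time in s.
With the tool pointing down it reaches from about 0.4 to 0.75 m from the base axis. Payload 19.5 kg.
Tool frame: the origin (TCP) lies at the very end of the fingers, on their centre line; the grasp point (between the pads) lies 19 mm behind it; z points along the fingers, y is the line along which they close (so a half turn about z gives the same grasp; the last joint's range is limited). The gripper opens to 85 mm and grips with 20 to 120 N. Pads are 22 mm wide; open, the fingers measure 114 mm over their backs; the gripper's body (76 mm by 85 mm) begins 54 mm behind the grasp point. The pads swing forward as they close: fully open they stand 13 mm farther back than shut.
Start: joints at [-1.192, 0.707, -0.028, 1.485, 0.022, 0.951, -0.075], TCP at [0.235, 0.525, 0.231] pointing down, gripper open.
Joint ranges: [-2.71, 2.71], [-0.32, 2.16], [-1.57, 1.52], [0, 2.45], [-1.46, 4.6], [0, 2.02], [-2.83, 2.83]. Speed limits (rad/s): [1.89, 1.89, 2.57, 2.57, 3.01, 3.01, 3.01].

### API

Orientations are given as a unit quaternion [x, y, z, w].
In Python, from workcell import arm gives the robot as it stands.
- The arm moves only by the tool servo_tool, never from a script. Its argument "rows" is a list of rows, each an object of numbers: "hand": the opening, from 0 (shut) to 1 (fully open); "tx", "ty", "tz": the shift along the tool's x, y, z in units of 50 mm (1.0 is 50 mm); "yaw": the turn about the tool's z in units of 10 degrees (1.0 is 10 degrees). A call has 1 to 20 rows; each row shifts and turns the commanded pose from where the row before left it, along the tool's axes as they then stand; what a row does not reach is not made up. A row lasts 1/8 s, in which the tool goes at most 62.5 mm and 10.7 degrees, less where a joint would pass 70% of its speed; a pose out of reach is approached as far as the arm can. A call with a number of a shift or a turn outside -1 to 1 is refused whole. A call with a gripper value outside its range is refused whole. The fingers move at their own pace and stop on an object; "newtons" is the grip in N (left out, the last holds). Time passes only in rows, so rows that do not move let the fingers close. It gives the time, the measured TCP pose, the force, the opening and the grip force at its end, in the units of the state.
- arm.sense(): the state, without advancing time (a new reading comes with each control period).
- arm.read_camera(name): name is "side" or "top" or "wrist"; returns a dict with "frame" (384x512x3 uint8, red, green, blue), "camera_matrix" (3x3 intrinsics, pixels), "cam_to_world" (4x4, takes a point from camera to world coordinates); the wrist camera has in their place "mount" (4x4, takes a point from camera to tool coordinates, whose origin is the TCP and whose axes are the flange's). Camera axes: x right, y down, z forward; pixel columns grow to the right and rows downward; lengths in m; the calibration is good to about 2 mm. A picture is of the moment at which its call begins: read the wrist's pose just before it. There is no depth.
- arm.job_done(): hands the job in; it is judged then, once.
The state is a dict: "clock": time; "joint_positions": joint angles; "joint_velocities": joint speeds; "effort": joint torques, N m; "position": TCP position; "orientation": TCP orientation; "force": force on the tool from outside, world axes, zero at the start; "ft_torque": the same for the moment, N m; "finger_gap": opening from 0.0 (shut) to 1.0 (fully open); "grip_force": force on a finger pad.
Only numpy, scipy, OpenCV 4.12 (cv2) and the standard library are available. Lean on these libraries where they do the work, as an engineer would, in place of code of your own. Each camera call takes 0.05 s, during which the arm holds its last target. There are 200 camera calls.

### The job

The small granite surface plate stands low on its right side because a foot pad is missing. Lay the yellow spirit level across the plate from left to right, near the middle, then slide the red wedge, thin end first, under the low right edge, straight in from the right and nearer the front corner, and push it in gently, bit by bit, until the bubble stands still between the two lines; let go and leave the wedge carrying the plate and the level on top. Move the plate only with the wedge: keep your hand off it, do not shove it along the bench or jam the wedge against it, set the level down softly, and leave the other tools where they are.

Things in the scene. Friction and masses are not known exactly. Their poses are not given: they have to be found in the camera images.
- plate: dark speckled granite surface plate: slab 170 (x) x 220 (y) x 30 mm on 19 mm feet, weight unknown, 1.1 to 3.5 kg. Origin: under the slab's centre, 19 mm below its underside, in the plane of the foot soles; z up, +y to the two good feet, -y to the low right edge. It leans about 26 mrad down to -y at first
- plate_top (a point): middle of the plate's polished top face, 49 mm above the plate's origin; axes as the plate. Behind the bench's middle, between the plate and the level's place (world x 0.58 to 0.70, y 0.01 to 0.20), stands a fixed wooden parts box whose half-open lid reaches 130 mm up: carry things over it or in front of it
- plate_low_edge (a point): point on the lower rim of the plate's low right (-y) edge, 30 mm toward the front (-x) from that edge's middle; the wedge goes under here, pushed along the plate's +y. The underside there is 13.5 mm above the bench at first, 19 mm when level. Under the slab it is clear 150 mm deep, from x -50 to +30 mm of the plate
- level: yellow torpedo spirit level with black ends, 24 mm wide (x) x 160 long (y) x 30 high, 0.25 kg; the middle 66 mm round the vial is 16 mm high with side rails to 22 mm. Origin: centre of its underside; y runs along it, z up. It reads the lean along its own y
- bubble (a joint): the pale bubble in the level's green vial: m along the level's +y from the middle, stops at +-0.018. It floats to the HIGH end, 1.5 mm per mrad of lean (per 0.2 mm of height at the plate's low edge), and settles in about 1 s. The bubble is 16 mm long and the black lines are 22 mm apart, so within +-0.003 it stands between them
- wedge: red plastic levelling wedge on a soft black rubber sole, 125 mm long (x), 36 wide (y), 0.14 kg. Origin: on the bench under its middle when the sole is not squashed; +x to the thin tip (x +62.5 mm), upright butt end at x -62.5 mm. The plastic starts 8 mm up; its sloping top is 10.5 mm high at the tip, 35.5 mm at the butt (0.2 mm per mm)
- wedge_tip (a point): middle of the upper rim of the wedge's tip; axes as the wedge. The sole squashes 1 mm per 2.2 N, 3 to 7 mm under the plate depending on its unknown weight, so the plate comes level with anything from 55 to 85 mm of the wedge under the edge. It slides under 6 to 20 N and stays put; fingers on it carry part of the load, so the bubble reads true only with the hand off
- plate_feet (a point): sole-plane point midway between the plate's two good rubber feet (plate x -65 and +65, y +85 mm), about which the plate turns. The third foot (x +45, y -85 mm) is a bare steel stud, too short
- screwdriver: orange-handled screwdriver, 208 mm, lying at the bench's front edge: leave alone
- pencil: red carpenter's pencil, 163 mm, at the bench's front edge on the far left: leave alone
- chisel_24: wood-handled chisel, 242 mm, near the front edge on the right: leave alone
- tape_measure: yellow tape measure, 79 x 86 x 35 mm, on the left near the front: leave alone
- masking_tape: roll of cream masking tape, 85 mm across, 19 mm high, behind the level: leave alone

How it is judged:
By the outcome, as a careful person would: the job done as asked, in the order asked, and still so for the second after the job is handed in, with the robot touching nothing.
It also fails if it takes over 72 s, if anything falls off the work surface, if the arm or the gripper's body presses on something with over 40 N, if the wrist force passes 120 N, or if a joint passes its speed limit or range.

## Working session

There is one attempt and no reset: what is moved stays moved. The work goes in short steps, Python scripts to look and compute and a tool call to move; the robot and the scene stay as the last step left them, time stands still between calls to the robot, and variables do not carry over. Pictures are saved under pics/ and viewed, at most 10 in all, crops included, and the job is handed in when it is done.

Besides the shell and the picture viewer there is one more tool, called after ">>>" by a JSON object that holds its "fn" and its "kwargs". servo_tool: Moves the arm, as the interface text tells. Its arguments: {"type":"object","properties":{"rows":{"type":"array"},"newtons":{"type":"number"}},"required":["rows"]}

```bash
mkdir -p pics; cat > h.py <<'E'
import cv2,numpy as np
from workcell import arm
from scipy.spatial.transform import Rotation as R
def snap(n,f):
    c=arm.read_camera(n); cv2.imwrite(f'pics/{f}.png',c['frame'][:,:,::-1]); np.savez(f'pics/{f}.npz',K=c['camera_matrix'],T=c.get('cam_to_world',c.get('mount'))); return c
def T_tool(s):
    T=np.eye(4);T[:3,:3]=R.from_quat(s['orientation']).as_matrix();T[:3,3]=s['position'];return T
def px(K,T,u,v,z):
    d=T[:3,:3]@np.linalg.inv(K)@[u,v,1]; o=T[:3,3]; return o+d*(z-o[2])/d[2]
def proj(K,T,p):
    q=np.linalg.inv(T)@[*p,1]; q=K@q[:3]; return q[:2]/q[2]
E
python3 - <<'E'
from h import *
s=arm.sense();print(s)
a=snap('top','top0');b=snap('side','side0')
print(a['cam_to_world'],a['camera_matrix'],b['cam_to_world'])
E
```

```text
{'clock': 0.0, 'joint_positions': array([-1.19173925,  0.70706677, -0.02759274,  1.48499739,  0.02200645,
        0.95093233, -0.07554449]), 'joint_velocities': array([ 9.47768191e-04, -1.39922088e-05,  1.41928394e-03,  1.04967167e-03,
       -3.57133894e-04,  8.27573087e-04,  2.80316340e-03]), 'effort': array([ 2.32069333e-04, -8.83229685e+01,  1.23467367e+00, -2.36160082e+01,
        1.68582564e-02,  6.71525035e-03, -2.47854354e-05]), 'position': array([0.23476259, 0.52459408, 0.23084888]), 'orientation': array([ 2.08858979e-01,  9.77945614e-01, -5.43736861e-04, -8.65783730e-05]), 'force': array([-0.95129676,  0.56023072,  0.59201148]), 'ft_torque': array([-0.00163659, -0.0182774 ,  0.0105251 ]), 'grip_force': 0.0, 'finger_gap': 1.0027435071525805}
[[-0.02214918 -0.99521782  0.09513622  0.41229108]
 [-0.99955382  0.02395164  0.01784603  0.07410708]
 [-0.02003935 -0.0946985  -0.99530428  0.99431221]
 [ 0.          0.          0.          1.        ]] [[350.19267291   0.         257.04974694]
 [  0.         350.19267291 195.07447158]
 [  0.           0.           1.        ]] [[ 0.99355841 -0.07776951  0.0824232   0.38275267]
 [-0.1119189  -0.55935009  0.82134136 -0.93220663]
 [-0.01777189 -0.82527533 -0.56445087  0.75610055]
 [ 0.          0.          0.          1.        ]]
```

```bash
python3 - <<'E'
import cv2
for n in('top0','side0'):
    i=cv2.imread(f'pics/{n}.png');cv2.imwrite(f'pics/{n}b.png',cv2.resize(i,(800,600),interpolation=cv2.INTER_CUBIC))
E
```

```text
(no output)
```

View pics/top0b.png

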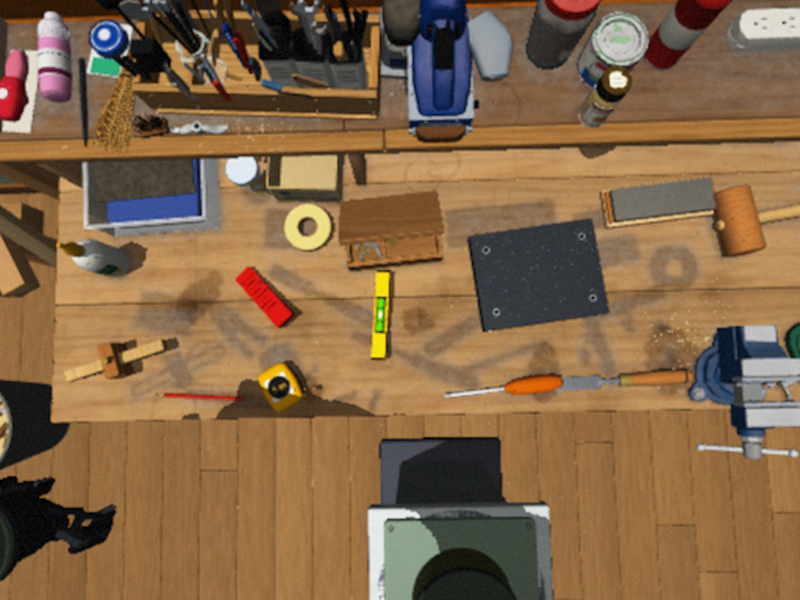

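View pics/side0b.png

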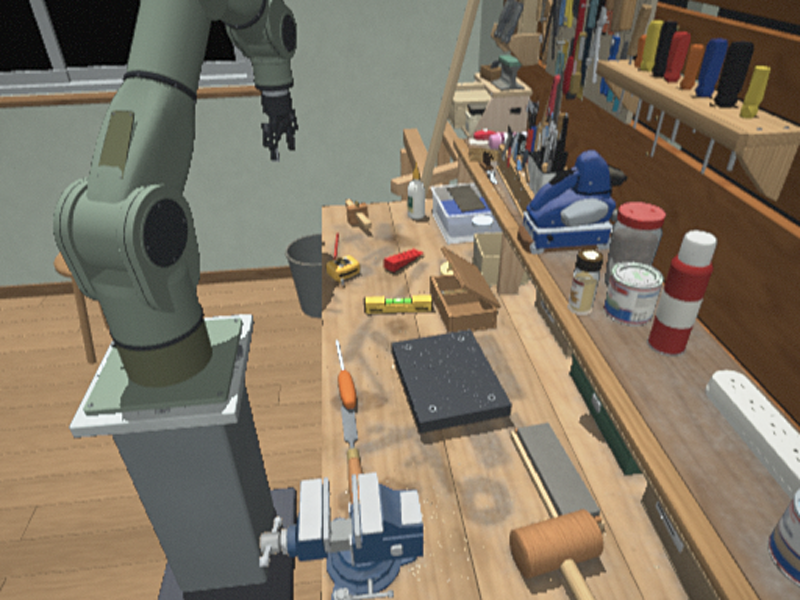

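The top view shows the level at (380,315), running along world x. The wedge is at (265,297) and the plate corners are about (470,236), (592,219), (608,312) and (484,331), in 800x600 pixels.

```bash
python3 - <<'E'
from h import *
d=np.load('pics/top0.npz');K,T=d['K'],d['T'];k=.64
def P(u,v,z):return px(K,T,u*k,v*k,z)
c=[P(470,236,.049),P(592,219,.044),P(608,312,.044),P(484,331,.049)]
print('plate',np.round(c,3),np.mean(c,0)); print([np.linalg.norm(c[i]-c[i-1]) for i in range(4)])
print('level',P(383,272,.03),P(378.5,358,.03),P(380,315,.016))
for p in [(250,267),(237,277),(281,326),(292,317)]: print('wedge',P(*p,.02))
i=cv2.imread('pics/top0.png');a=cv2.resize(i[160:220,140:200],(400,400),interpolation=cv2.INTER_CUBIC)
b=cv2.resize(i[168:236,225:265],(235,400),interpolation=cv2.INTER_CUBIC)
j=cv2.imread('pics/side0.png');e=cv2.resize(j[150:180,235:280],(600,400)[:1]+(400,),interpolation=cv2.INTER_CUBIC)
w=cv2.resize(i[130:220,295:395],(444,400),interpolation=cv2.INTER_CUBIC)
o=np.zeros((600,800,3),np.uint8);o[:300,:300]=cv2.resize(a,(300,300));o[:300,300:476]=cv2.resize(b,(176,300));o[300:,:400]=cv2.resize(e,(400,300));o[300:,420:753]=cv2.resize(w,(333,300))
cv2.imwrite('pics/crops.png',o)
E
```

```text
plate [[ 0.621 -0.031  0.049]
 [ 0.647 -0.247  0.044]
 [ 0.482 -0.265  0.044]
 [ 0.454 -0.05   0.049]] [ 0.55085768 -0.14842275  0.0465    ]
[np.float64(0.16794552944345173), np.float64(0.21719110150281196), np.float64(0.16562819688145208), np.float64(0.21755188327624184)]
level [0.56397185 0.12331136 0.03      ] [0.41163622 0.13410474 0.03      ] [0.48836144 0.13088808 0.016     ]
wedge [0.58078576 0.36465427 0.02      ]
wedge [0.56309111 0.38822012 0.02      ]
wedge [0.47250757 0.30839297 0.02      ]
wedge [0.48819576 0.28857076 0.02      ]
```

View pics/crops.png

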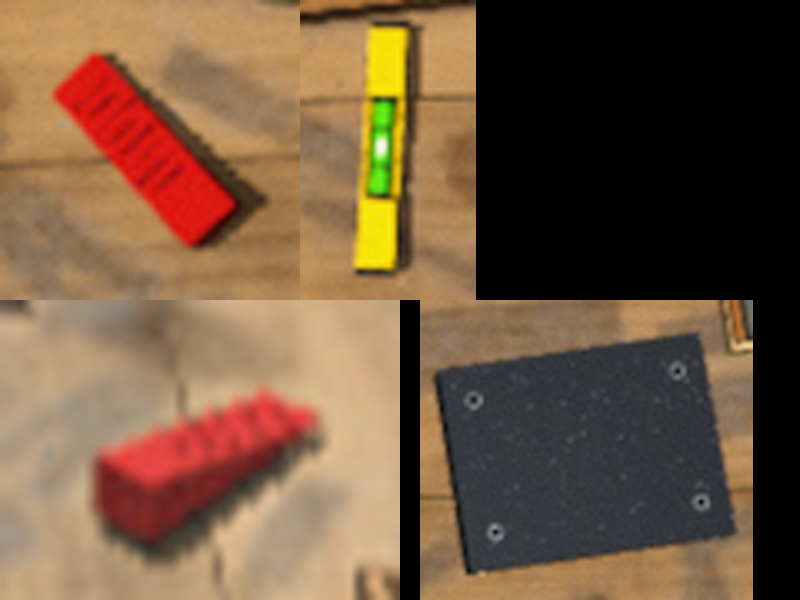

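```bash
cat >> h.py <<'E'
def go(x,y,z,ang):
    s=arm.sense();T=T_tool(s);ty=T[:3,1];a=np.degrees(np.arctan2(ty[1],ty[0]))
    d=np.array([x,y,z])-s['position']
    yaw=-((ang-a+180)%360-180)
    T2=T[:3,:3]@R.from_euler('z',yaw,degrees=True).as_matrix()
    print('t %.2f pos'%s['clock'],np.round(s['position'],4),'tool-y ang %.1f'%a,'j7 %.2f'%s['joint_positions'][6],'F',np.round(s['force'],1),'gap %.3f'%s['finger_gap'])
    print(' units before yaw',np.round(T[:3,:3].T@d/.05,2),' yaw',round(yaw/10,2),' units after yaw',np.round(T2.T@d/.05,2))
E
python3 - <<'E'
from h import *
go(.488,.129,.2,86)
d=np.load('pics/top0.npz');K,T=d['K'],d['T'];k=.64
def P(u,v,z):return px(K,T,140+u*.2,160+v*.2,z)
t=(P(100,54,.0105)+P(55,95,.0105))/2; b=(P(194,246,.0355)+P(238,207,.0355))/2
print(t,b,t-b,np.linalg.norm(t-b),np.degrees(np.arctan2(*(t-b)[1::-1])))
def Q(u,v,z):return px(K,T,295+(u-420)*.3,130+(v-300)*.3,z)
c=[Q(436,372,.0461),Q(700,334,.0461),Q(734,534,.0461),Q(468,574,.0461)];print(np.round(c,3),np.mean(c,0))
E
```

```text
t 0.10 pos [0.2348 0.5246 0.2309] tool-y ang 65.9 j7 -0.08 F [0.3 0.5 1.5] gap 0.996
 units before yaw [-7.86 -5.15  0.62]  yaw -2.01  units after yaw [-5.6  -7.54  0.62]
[0.57115785 0.38034507 0.0105    ] [0.48055286 0.29534809 0.0355    ] [ 0.09060499  0.08499699 -0.025     ] 0.12672313227308912 43.170830586377015
[[ 0.62  -0.029  0.046]
 [ 0.646 -0.247  0.046]
 [ 0.48  -0.265  0.046]
 [ 0.453 -0.049  0.046]] [ 0.54988922 -0.14739807  0.0461    ]
```

>>> {"fn": "servo_tool", "kwargs": {"rows": [{"tx":-0.78,"ty":-0.51,"tz":0.06,"hand":1},{"tx":-0.78,"ty":-0.51,"tz":0.06},{"tx":-0.78,"ty":-0.51,"tz":0.06},{"tx":-0.78,"ty":-0.51,"tz":0.06},{"tx":-0.78,"ty":-0.51,"tz":0.06},{"tx":-0.78,"ty":-0.51,"tz":0.06},{"tx":-0.78,"ty":-0.51,"tz":0.06},{"tx":-0.78,"ty":-0.51,"tz":0.06},{"tx":-0.78,"ty":-0.51,"tz":0.06},{"tx":-0.78,"ty":-0.51,"tz":0.06},{"yaw":-1},{"yaw":-1},{"tx":0},{"tx":0}]}}

```text
$.rows[0]: bad value
```

```bash
python3 - <<'E'
from h import *
go(.488,.129,.2,86)
s=arm.sense();c=snap('wrist','w1');T=T_tool(s)@c['mount'];np.savez('pics/w1.npz',K=c['camera_matrix'],T=T)
K=c['camera_matrix'];f=c['frame'].astype(int)
h=cv2.cvtColor(c['frame'],cv2.COLOR_RGB2HSV);m=cv2.inRange(h,(22,150,80),(75,255,255))
n,l,st,ce=cv2.connectedComponentsWithStats(m);i=1+np.argmax(st[1:,4]);print(st[i],ce[i])
r=cv2.minAreaRect(np.argwhere(l==i)[:,::-1].astype(np.float32));print(r)
b=cv2.boxPoints(r);print([px(K,T,*p,.027).round(3) for p in b],px(K,T,*r[0],.027))
cv2.imwrite('pics/w1b.png',cv2.resize(c['frame'][:,:,::-1],(640,480)))
E
```

```text
t 0.10 pos [0.2348 0.5246 0.2309] tool-y ang 65.9 j7 -0.08 F [0.3 0.5 1.5] gap 0.996
 units before yaw [-7.86 -5.15  0.62]  yaw -2.01  units after yaw [-5.6  -7.54  0.62]
[ 71 353  43  31 664] [ 91.55421687 372.99548193]
((92.09396362304688, 375.6342468261719), (36.04620361328125, 29.246580123901367), 55.00798034667969)
[array([0.412, 0.12 , 0.027]), array([0.4  , 0.174, 0.027]), array([0.464, 0.171, 0.027]), array([0.479, 0.115, 0.027])] [0.43798573 0.14517807 0.027     ]
```

View pics/w1b.png

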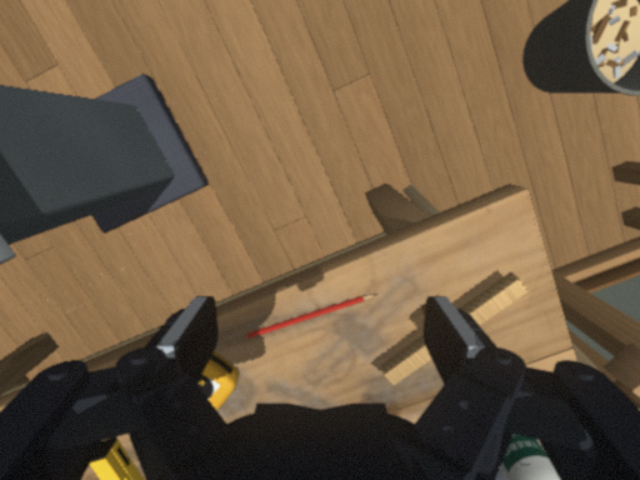

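The picture shows the bench's left end with the pencil and tape. The arm hasn't moved because the call was refused, possibly because each row needs every field. I'll retry with full rows.

>>> {"fn": "servo_tool", "kwargs": {"rows": [{"tx":-0.78,"ty":-0.51,"tz":0.06,"yaw":0,"hand":1},{"tx":-0.78,"ty":-0.51,"tz":0.06,"yaw":0,"hand":1},{"tx":-0.78,"ty":-0.51,"tz":0.06,"yaw":0,"hand":1},{"tx":-0.78,"ty":-0.51,"tz":0.06,"yaw":0,"hand":1},{"tx":-0.78,"ty":-0.51,"tz":0.06,"yaw":0,"hand":1},{"tx":-0.78,"ty":-0.51,"tz":0.06,"yaw":0,"hand":1},{"tx":-0.78,"ty":-0.51,"tz":0.06,"yaw":0,"hand":1},{"tx":-0.78,"ty":-0.51,"tz":0.06,"yaw":0,"hand":1},{"tx":-0.78,"ty":-0.51,"tz":0.06,"yaw":0,"hand":1},{"tx":-0.78,"ty":-0.51,"tz":0.06,"yaw":0,"hand":1},{"tx":0,"ty":0,"tz":0,"yaw":-1,"hand":1},{"tx":0,"ty":0,"tz":0,"yaw":-1,"hand":1},{"tx":0,"ty":0,"tz":0,"yaw":0,"hand":1}]}}

```text
clock: 1.78
position: [0.4867, 0.1325, 0.2012]
orientation: [0.036, 0.999, 0.0, -0.0]
force: [0.0, -0.1, -0.2]
finger_gap: 0.998
grip_force: 0.0
```

```bash
cat >> h.py <<'E'
def wrist(name,lo,hi,z,roi=None):
    s=arm.sense();c=snap('wrist',name);T=T_tool(s)@c['mount'];K=c['camera_matrix'];np.savez(f'pics/{name}.npz',K=K,T=T)
    h=cv2.cvtColor(c['frame'],cv2.COLOR_RGB2HSV);m=cv2.inRange(h,lo,hi)
    m=cv2.morphologyEx(m,cv2.MORPH_CLOSE,np.ones((9,9)))
    n,l,st,ce=cv2.connectedComponentsWithStats(m);i=1+np.argmax(st[1:,4])
    r=cv2.minAreaRect(np.argwhere(l==i)[:,::-1].astype(np.float32));b=cv2.boxPoints(r)
    W=np.array([px(K,T,*p,z) for p in b]);print(st[i],'centre',W.mean(0).round(4));
    e=W[1]-W[0],W[2]-W[1];print([(round(np.linalg.norm(q),4),round(float(np.degrees(np.arctan2(q[1],q[0]))),1)) for q in e])
    cv2.imwrite(f'pics/{name}b.png',cv2.resize(c['frame'][:,:,::-1],(640,480)));return c,K,T
E
python3 - <<'E'
from h import *
wrist('w2',(22,150,80),(75,255,255),.028)
go(.488,.129,.2,86)
E
```

```text
[ 242  106   23  131 2762] centre [0.4901 0.1285 0.028 ]
[(np.float64(0.0237), 85.8), (np.float64(0.1534), -3.8)]
t 1.82 pos [0.4866 0.1326 0.2012] tool-y ang 85.7 j7 0.96 F [ 0.7 -0.4 -0.7] gap 1.003
 units before yaw [-0.03 -0.07  0.02]  yaw -0.03  units after yaw [-0.03 -0.07  0.02]
```

View pics/w2b.png

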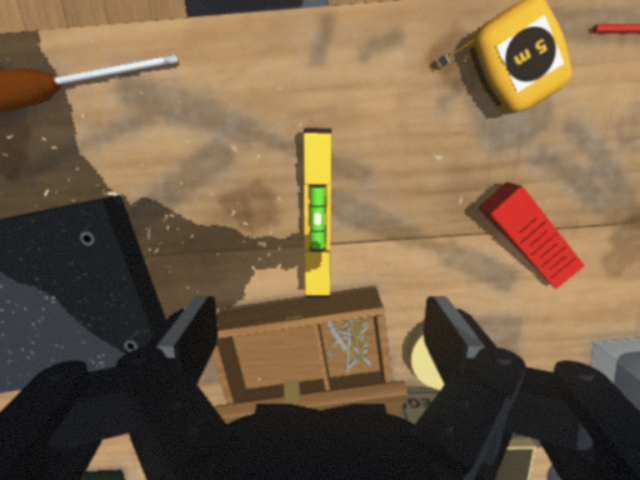

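The level is at (318,215) in the picture, and the wrist and top cameras agree on (0.490, 0.1285). I'll descend and grip.

>>> {"fn": "servo_tool", "kwargs": {"rows": [{"tx":-0.07,"ty":-0.08,"tz":0.6,"yaw":0,"hand":1},{"tx":0,"ty":0,"tz":0.9,"yaw":0,"hand":1},{"tx":0,"ty":0,"tz":0.9,"yaw":0,"hand":1},{"tx":0,"ty":0,"tz":0.7,"yaw":0,"hand":1},{"tx":0,"ty":0,"tz":0.5,"yaw":0,"hand":1},{"tx":0,"ty":0,"tz":0.32,"yaw":0,"hand":1},{"tx":0,"ty":0,"tz":0,"yaw":0,"hand":1},{"tx":0,"ty":0,"tz":0,"yaw":0,"hand":0.5},{"tx":0,"ty":0,"tz":0,"yaw":0,"hand":0.25},{"tx":0,"ty":0,"tz":0,"yaw":0,"hand":0.2},{"tx":0,"ty":0,"tz":0,"yaw":0,"hand":0.1},{"tx":0,"ty":0,"tz":0,"yaw":0,"hand":0.1},{"tx":0,"ty":0,"tz":0,"yaw":0,"hand":0.1}], "newtons": 30}}

```text
clock: 3.45
position: [0.4901, 0.1285, 0.0058]
orientation: [0.036, 0.999, 0.0, 0.0]
force: [-1.2, -0.5, 8.3]
finger_gap: 0.274
grip_force: 29.9
```

>>> {"fn": "servo_tool", "kwargs": {"rows": [{"tx":0,"ty":0,"tz":0,"yaw":0,"hand":0.4},{"tx":0,"ty":0,"tz":-0.06,"yaw":0,"hand":0.4},{"tx":0,"ty":0,"tz":0,"yaw":0,"hand":0.4}]}}

```text
clock: 3.82
position: [0.49, 0.1285, 0.0085]
orientation: [0.036, 0.999, 0.0, 0.0]
force: [0.2, -0.5, -0.5]
finger_gap: 0.396
grip_force: 0.0
```

>>> {"fn": "servo_tool", "kwargs": {"rows": [{"tx":0,"ty":0,"tz":0,"yaw":0,"hand":0.1},{"tx":0,"ty":0,"tz":0,"yaw":0,"hand":0.1},{"tx":0,"ty":0,"tz":0,"yaw":0,"hand":0.1},{"tx":0,"ty":0,"tz":0,"yaw":0,"hand":0.1}]}}

```text
clock: 4.32
position: [0.4899, 0.1285, 0.0085]
orientation: [0.036, 0.999, -0.0, 0.0]
force: [-1.2, 0.5, 5.7]
finger_gap: 0.273
grip_force: 29.8
```

>>> {"fn": "servo_tool", "kwargs": {"rows": [{"tx":0,"ty":0,"tz":-0.3,"yaw":0,"hand":0.1},{"tx":0,"ty":0,"tz":-0.6,"yaw":0,"hand":0.1},{"tx":0,"ty":0,"tz":-0.8,"yaw":0,"hand":0.1},{"tx":0,"ty":0,"tz":-0.8,"yaw":0,"hand":0.1},{"tx":0,"ty":0,"tz":-0.8,"yaw":0,"hand":0.1},{"tx":0,"ty":0,"tz":-0.5,"yaw":0,"hand":0.1},{"tx":0,"ty":0,"tz":0,"yaw":0.9,"hand":0.1},{"tx":0,"ty":0,"tz":0,"yaw":0.9,"hand":0.1},{"tx":0,"ty":0,"tz":0,"yaw":0.9,"hand":0.1},{"tx":0,"ty":0,"tz":0,"yaw":0.9,"hand":0.1},{"tx":0,"ty":0,"tz":0,"yaw":0.9,"hand":0.1},{"tx":0,"ty":0,"tz":0,"yaw":0.9,"hand":0.1},{"tx":0,"ty":0,"tz":0,"yaw":0.9,"hand":0.1},{"tx":0,"ty":0,"tz":0,"yaw":0.9,"hand":0.1},{"tx":0,"ty":0,"tz":0,"yaw":0.7,"hand":0.1},{"tx":0,"ty":0,"tz":0,"yaw":0,"hand":0.1}]}}

```text
clock: 6.32
position: [0.4895, 0.1287, 0.1988]
orientation: [0.663, 0.749, 0.0, -0.0]
force: [0.8, 0.4, -2.6]
finger_gap: 0.272
grip_force: 30.5
```

```bash
python3 - <<'E'
from h import *
go(.550,-.1445,.09,6.8)
E
```

```text
t 6.33 pos [0.4895 0.1287 0.1988] tool-y ang 6.9 j7 -0.02 F [ 0.8  0.4 -2.6] gap 0.272
 units before yaw [-5.57  0.54  2.17]  yaw 0.01  units after yaw [-5.57  0.55  2.17]
```

>>> {"fn": "servo_tool", "kwargs": {"rows": [{"tx":-0.5,"ty":0.05,"tz":0,"yaw":0,"hand":0.1},{"tx":-0.8,"ty":0.08,"tz":0,"yaw":0,"hand":0.1},{"tx":-0.9,"ty":0.09,"tz":0,"yaw":0,"hand":0.1},{"tx":-0.9,"ty":0.09,"tz":0,"yaw":0,"hand":0.1},{"tx":-0.9,"ty":0.09,"tz":0,"yaw":0,"hand":0.1},{"tx":-0.9,"ty":0.08,"tz":0.4,"yaw":0,"hand":0.1},{"tx":-0.67,"ty":0.06,"tz":0.6,"yaw":0,"hand":0.1},{"tx":0,"ty":0,"tz":0.7,"yaw":0,"hand":0.1},{"tx":0,"ty":0,"tz":0.4,"yaw":0,"hand":0.1},{"tx":0,"ty":0,"tz":0,"yaw":0,"hand":0.1},{"tx":0,"ty":0,"tz":0,"yaw":0,"hand":0.1}]}}

```text
clock: 7.7
position: [0.5505, -0.1448, 0.0944]
orientation: [0.663, 0.749, 0.0, 0.0]
force: [-0.7, -0.6, -1.9]
finger_gap: 0.27
grip_force: 30.4
```

```bash
python3 - <<'E'
from h import *
go(.550,-.1445,.062,6.8)
snap('wrist','w3')
i=cv2.imread('pics/w3.png');cv2.imwrite('pics/w3b.png',cv2.resize(i,(640,480)))
E
```

```text
t 7.70 pos [ 0.5505 -0.1448  0.0944] tool-y ang 7.0 j7 0.44 F [-0.7 -0.6 -1.9] gap 0.270
 units before yaw [ 0.01 -0.01  0.65]  yaw 0.02  units after yaw [ 0.01 -0.01  0.65]
```

View pics/w3b.png

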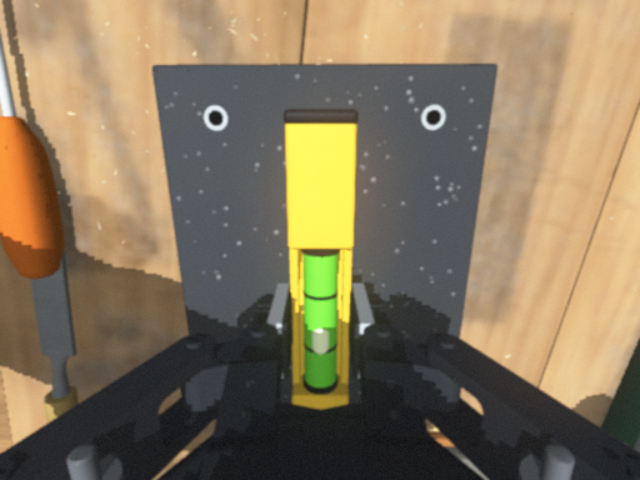

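The level hangs over the plate's middle, parallel to its edges (level at column 321, plate centre at 325). Lowering slowly.

>>> {"fn": "servo_tool", "kwargs": {"rows": [{"tx":0,"ty":0,"tz":0.3,"yaw":0,"hand":0.1},{"tx":0,"ty":0,"tz":0.25,"yaw":0,"hand":0.1},{"tx":0,"ty":0,"tz":0.1,"yaw":0,"hand":0.1},{"tx":0,"ty":0,"tz":0.03,"yaw":0,"hand":0.1},{"tx":0,"ty":0,"tz":0.02,"yaw":0,"hand":0.1},{"tx":0,"ty":0,"tz":0,"yaw":0,"hand":0.1},{"tx":0,"ty":0,"tz":0,"yaw":0,"hand":0.1}]}}

```text
clock: 8.62
position: [0.5502, -0.1448, 0.0585]
orientation: [0.663, 0.748, 0.0, 0.0]
force: [-0.2, -0.7, -2.2]
finger_gap: 0.271
grip_force: 30.4
```

>>> {"fn": "servo_tool", "kwargs": {"rows": [{"tx":0,"ty":0,"tz":0.02,"yaw":0,"hand":0.1},{"tx":0,"ty":0,"tz":0.02,"yaw":0,"hand":0.1},{"tx":0,"ty":0,"tz":0,"yaw":0,"hand":0.1}]}}

```text
clock: 9.0
position: [0.5502, -0.1448, 0.0564]
orientation: [0.663, 0.748, -0.0, 0.0]
force: [-0.9, -1.5, 0.1]
finger_gap: 0.27
grip_force: 30.9
```

>>> {"fn": "servo_tool", "kwargs": {"rows": [{"tx":0,"ty":0,"tz":0,"yaw":0,"hand":0.32},{"tx":0,"ty":0,"tz":0,"yaw":0,"hand":0.36},{"tx":0,"ty":0,"tz":0,"yaw":0,"hand":0.45},{"tx":0,"ty":0,"tz":0,"yaw":0,"hand":0.5},{"tx":0,"ty":0,"tz":0,"yaw":0,"hand":0.5},{"tx":0,"ty":0,"tz":-0.4,"yaw":0,"hand":0.5},{"tx":0,"ty":0,"tz":-0.7,"yaw":0,"hand":0.5},{"tx":0,"ty":0,"tz":-0.9,"yaw":0,"hand":0.7},{"tx":0,"ty":0,"tz":-0.9,"yaw":0,"hand":1}]}}

```text
clock: 10.12
position: [0.5499, -0.1447, 0.2028]
orientation: [0.663, 0.748, -0.0, -0.0]
force: [-0.1, 0.1, 0.3]
finger_gap: 0.886
grip_force: 0.0
```

```bash
python3 - <<'E'
from h import *
wrist('w4',(22,150,80),(75,255,255),.075)
# above wedge: centre (0.526,0.338); grasp near butt 
go(.526,.338,.2,133.2); go(.526,.338,.2,-46.8)
E
```

```text
[ 243  103   27  150 3596] centre [ 0.549  -0.1464  0.075 ]
[(np.float64(0.0239), 6.8), (np.float64(0.1528), -82.4)]
t 10.18 pos [ 0.5516 -0.1453  0.2082] tool-y ang 6.9 j7 0.42 F [ 0.6 -1.1  9.8] gap 0.964
 units before yaw [9.66 0.65 0.14]  yaw -12.63  units after yaw [-6.24  7.4   0.14]
t 10.18 pos [ 0.5516 -0.1453  0.2082] tool-y ang 6.9 j7 0.42 F [ 0.6 -1.1  9.8] gap 0.964
 units before yaw [9.66 0.65 0.14]  yaw 5.37  units after yaw [ 6.24 -7.4   0.14]
```

View pics/w4b.png

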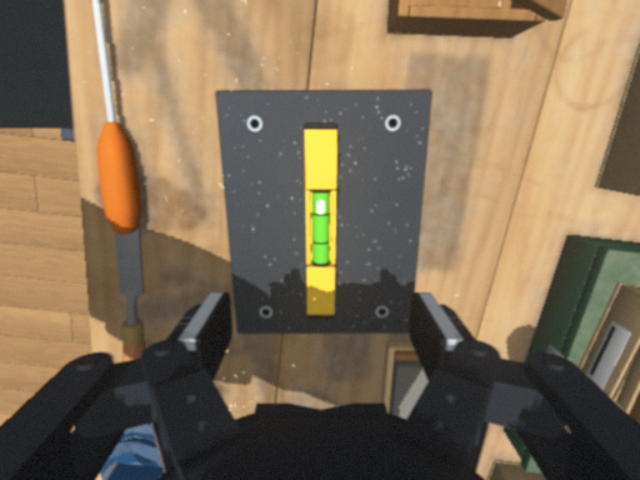

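The level sits flat, centred on the plate, with the bubble at the left (high) end at (321,207). Next, the wedge.

>>> {"fn": "servo_tool", "kwargs": {"rows": [{"tx":0.5,"ty":0,"tz":0,"yaw":0,"hand":1},{"tx":0.9,"ty":0,"tz":0,"yaw":0,"hand":1},{"tx":0.9,"ty":0,"tz":0,"yaw":0,"hand":1},{"tx":0.9,"ty":0,"tz":0,"yaw":0,"hand":1},{"tx":0.9,"ty":0,"tz":0,"yaw":0,"hand":1},{"tx":0.9,"ty":0,"tz":0,"yaw":0,"hand":1},{"tx":0.9,"ty":0,"tz":0,"yaw":0,"hand":1},{"tx":0.9,"ty":0,"tz":0,"yaw":0,"hand":1},{"tx":0.9,"ty":0,"tz":0,"yaw":0,"hand":1},{"tx":0.9,"ty":0,"tz":0,"yaw":0,"hand":1},{"tx":0.5,"ty":0,"tz":0,"yaw":0,"hand":1},{"tx":0,"ty":0,"tz":0,"yaw":0.9,"hand":1},{"tx":0,"ty":0,"tz":0,"yaw":0.9,"hand":1},{"tx":0,"ty":0,"tz":0,"yaw":0.9,"hand":1},{"tx":0,"ty":0,"tz":0,"yaw":0.9,"hand":1},{"tx":0,"ty":0,"tz":0,"yaw":0.9,"hand":1},{"tx":0,"ty":0,"tz":0,"yaw":0.9,"hand":1},{"tx":0,"ty":0,"tz":0,"yaw":0,"hand":1}]}}

```text
clock: 12.42
position: [0.4954, 0.3071, 0.2011]
orientation: [0.931, 0.366, -0.0, 0.0]
force: [0.9, 0.9, -0.0]
finger_gap: 0.999
grip_force: 0.0
```

```bash
python3 - <<'E'
from h import *
d=np.load('pics/w4.npz');K,T=d['K'],d['T']
for p,z in [((218,91),.049),((431,91),.049),((415,332),.0438),((238,332),.0438)]: print(px(K,T,p[0]*.8,p[1]*.8,z).round(4))
c,K,T=wrist('w5',(0,170,60),(8,255,255),.022)
go(.492,.306,.2,-46.8)
E
```

```text
[ 0.4573 -0.0518  0.049 ]
[ 0.6227 -0.032   0.049 ]
[ 0.654  -0.2469  0.0438]
[ 0.4832 -0.2674  0.0438]
[ 239   71   33  115 3681] centre [0.5264 0.3385 0.022 ]
[(np.float64(0.0339), -47.1), (np.float64(0.1255), -136.2)]
t 12.47 pos [0.4954 0.3071 0.2012] tool-y ang -46.9 j7 -1.03 F [ 0.   0.2 -1.5] gap 1.004
 units before yaw [-0.06 -0.03  0.02]  yaw -0.01  units after yaw [-0.06 -0.03  0.02]
```

View pics/w5b.png

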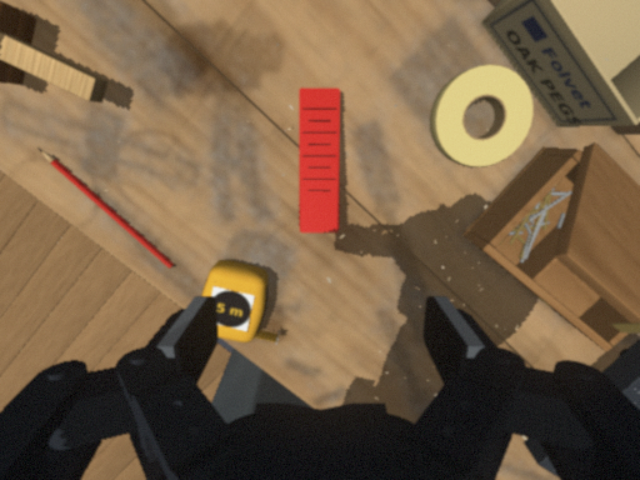

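```bash
python3 - <<'E'
from h import *
d=np.load('pics/w5.npz');K,T=d['K'],d['T'];Tt=T_tool(arm.sense());I=np.linalg.inv(Tt)
for p,z in [((265,268),.035),((250,342),.035),((286,335),.01),((262,300),.035),((300,232),.0355),((338,232),.0355),((300,89),.0105),((338,89),.0105)]:
    q=px(K,T,p[0]*.8,p[1]*.8,z); print(p,q.round(4),(I@[*q,1]).round(4)[:2])
E
```

```text
(265, 268) [0.4224 0.3109 0.035 ] [-0.0506 -0.0527]
(250, 342) [0.3514 0.2703 0.035 ] [-0.1302 -0.0716]
(286, 335) [0.3686 0.2404 0.01  ] [-0.1381 -0.038 ]
(262, 300) [0.3952 0.2916 0.035 ] [-0.0837 -0.0572]
(300, 232) [0.4711 0.3104 0.0355] [-0.0154 -0.0191]
(338, 232) [0.4946 0.2851 0.0355] [-0.0155  0.0155]
(300, 89) [0.562  0.3939 0.0105] [ 0.108 -0.018]
(338, 89) [0.5847 0.3695 0.0105] [0.1079 0.0154]
```

The wedge is centred at column 320, butt towards me (row 232). The tape is about 40 mm clear of the fingers. Descending to grip near the butt.

>>> {"fn": "servo_tool", "kwargs": {"rows": [{"tx":0,"ty":-0.03,"tz":0.5,"yaw":0,"hand":0.75},{"tx":0,"ty":0,"tz":0.9,"yaw":0,"hand":0.75},{"tx":0,"ty":0,"tz":0.9,"yaw":0,"hand":0.75},{"tx":0,"ty":0,"tz":0.7,"yaw":0,"hand":0.75},{"tx":0,"ty":0,"tz":0.5,"yaw":0,"hand":0.75},{"tx":0,"ty":0,"tz":0.3,"yaw":0,"hand":0.75},{"tx":0,"ty":0,"tz":0,"yaw":0,"hand":0.7},{"tx":0,"ty":0,"tz":0,"yaw":0,"hand":0.5},{"tx":0,"ty":0,"tz":0,"yaw":0,"hand":0.3},{"tx":0,"ty":0,"tz":0,"yaw":0,"hand":0.3},{"tx":0,"ty":0,"tz":0,"yaw":0,"hand":0.3}], "newtons": 40}}

```text
clock: 13.85
position: [0.4948, 0.3083, 0.0116]
orientation: [0.931, 0.366, 0.0, -0.0]
force: [1.7, 1.1, 1.8]
finger_gap: 0.412
grip_force: 44.9
```

```bash
python3 - <<'E'
from h import *
go(.492,.306,.2,6.8)
E
```

```text
t 13.85 pos [0.4948 0.3083 0.0116] tool-y ang -47.1 j7 -0.91 F [1.7 1.1 1.8] gap 0.412
 units before yaw [-0.07 -0.   -3.77]  yaw -5.39  units after yaw [-0.04 -0.06 -3.77]
```

>>> {"fn": "servo_tool", "kwargs": {"rows": [{"tx":0,"ty":0,"tz":-0.4,"yaw":0,"hand":0.3},{"tx":0,"ty":0,"tz":-0.8,"yaw":0,"hand":0.3},{"tx":0,"ty":0,"tz":-0.9,"yaw":0,"hand":0.3},{"tx":0,"ty":0,"tz":-0.9,"yaw":0,"hand":0.3},{"tx":0,"ty":0,"tz":-0.75,"yaw":0,"hand":0.3},{"tx":0,"ty":0,"tz":0,"yaw":-0.9,"hand":0.3},{"tx":0,"ty":0,"tz":0,"yaw":-0.9,"hand":0.3},{"tx":0,"ty":0,"tz":0,"yaw":-0.9,"hand":0.3},{"tx":0,"ty":0,"tz":0,"yaw":-0.9,"hand":0.3},{"tx":0,"ty":0,"tz":0,"yaw":-0.9,"hand":0.3},{"tx":0,"ty":0,"tz":0,"yaw":-0.89,"hand":0.3},{"tx":0,"ty":0,"tz":0,"yaw":0,"hand":0.3}]}}

```text
clock: 15.35
position: [0.4944, 0.3076, 0.1998]
orientation: [0.665, 0.747, 0.0, 0.0]
force: [0.0, 0.2, -2.1]
finger_gap: 0.406
grip_force: 44.7
```

```bash
python3 - <<'E'
from h import *
go(.550,-.385,.06,6.8)
E
```

```text
t 15.35 pos [0.4944 0.3076 0.1998] tool-y ang 6.7 j7 -0.31 F [ 0.   0.2 -2.1] gap 0.406
 units before yaw [-13.89  -0.52   2.8 ]  yaw -0.01  units after yaw [-13.88  -0.54   2.8 ]
```

>>> {"fn": "servo_tool", "kwargs": {"rows": [{"tx":-0.5,"ty":-0.03,"tz":0,"yaw":0,"hand":0.3},{"tx":-0.9,"ty":-0.03,"tz":0,"yaw":0,"hand":0.3},{"tx":-0.9,"ty":-0.03,"tz":0,"yaw":0,"hand":0.3},{"tx":-0.9,"ty":-0.03,"tz":0,"yaw":0,"hand":0.3},{"tx":-0.9,"ty":-0.03,"tz":0,"yaw":0,"hand":0.3},{"tx":-0.9,"ty":-0.03,"tz":0,"yaw":0,"hand":0.3},{"tx":-0.9,"ty":-0.03,"tz":0,"yaw":0,"hand":0.3},{"tx":-0.9,"ty":-0.03,"tz":0,"yaw":0,"hand":0.3},{"tx":-0.9,"ty":-0.03,"tz":0,"yaw":0,"hand":0.3},{"tx":-0.9,"ty":-0.03,"tz":0,"yaw":0,"hand":0.3},{"tx":-0.9,"ty":-0.03,"tz":0,"yaw":0,"hand":0.3},{"tx":-0.9,"ty":-0.03,"tz":0,"yaw":0,"hand":0.3},{"tx":-0.9,"ty":-0.03,"tz":0,"yaw":0,"hand":0.3},{"tx":-0.9,"ty":-0.03,"tz":0,"yaw":0,"hand":0.3},{"tx":-0.9,"ty":-0.03,"tz":0,"yaw":0,"hand":0.3},{"tx":-0.78,"ty":-0.03,"tz":0,"yaw":0,"hand":0.3},{"tx":0,"ty":0,"tz":0,"yaw":0,"hand":0.3},{"tx":0,"ty":0,"tz":0,"yaw":0,"hand":0.3}]}}

```text
clock: 17.6
position: [0.5527, -0.3832, 0.1991]
orientation: [0.665, 0.747, -0.0, -0.0]
force: [0.2, 0.5, -1.0]
finger_gap: 0.411
grip_force: 44.7
```

```bash
python3 - <<'E'
from h import *
go(.550,-.385,.012,6.8)
c,K,T=wrist('w6',(0,170,60),(8,255,255),.2)
E
```

```text
t 17.60 pos [ 0.5527 -0.3832  0.1991] tool-y ang 6.7 j7 0.73 F [ 0.2  0.5 -1. ] gap 0.411
 units before yaw [-0.03 -0.06  3.74]  yaw -0.01  units after yaw [-0.03 -0.06  3.74]
[  217    21    80   270 20090] centre [ 0.5475 -0.3448  0.2   ]
[(np.float64(0.0352), 6.6), (np.float64(0.14), -81.1)]
```

View pics/w6b.png

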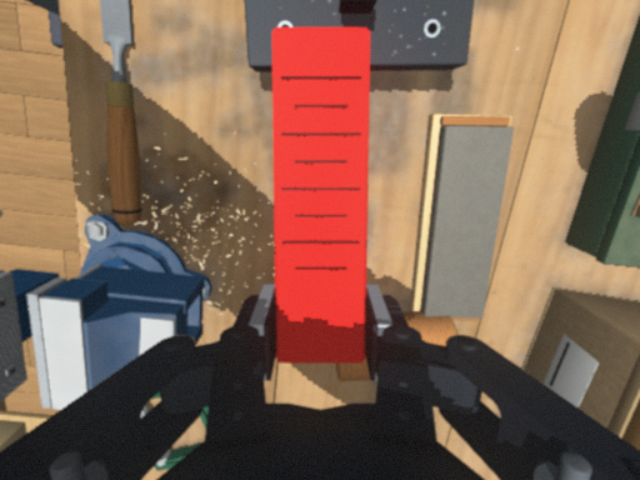

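```bash
python3 - <<'E'
from h import *
d=np.load('pics/w6.npz');K,T=d['K'],d['T'];Tt=T_tool(arm.sense());I=np.linalg.inv(Tt)
for p,z in [((249,64),.0438),((468,64),.0438),((428,310),.03),((455,330),.08),((205,290),.05)]:
    q=px(K,T,p[0]*.8,p[1]*.8,z); print(p,q.round(4),(I@[*q,1]).round(4)[:2])
E
```

```text
(249, 64) [ 0.4831 -0.2677  0.0438] [ 0.1226 -0.0558]
(468, 64) [ 0.6507 -0.2483  0.0438] [0.1222 0.1129]
(428, 310) [ 0.6681 -0.4659  0.03  ] [-0.096   0.1047]
(455, 330) [ 0.6745 -0.4569  0.08  ] [-0.0878  0.1121]
(205, 290) [ 0.4555 -0.4595  0.05  ] [-0.0647 -0.1056]
```

The wedge hangs in line with the low edge: the plate's right rim is at row 64, columns 249 to 468, parallel to the tip. The stone and vise are clear. Lowering.

>>> {"fn": "servo_tool", "kwargs": {"rows": [{"tx":-0.1,"ty":-0.03,"tz":0.5,"yaw":0,"hand":0.3},{"tx":0,"ty":0,"tz":0.8,"yaw":0,"hand":0.3},{"tx":0,"ty":0,"tz":0.9,"yaw":0,"hand":0.3},{"tx":0,"ty":0,"tz":0.7,"yaw":0,"hand":0.3},{"tx":0,"ty":0,"tz":0.5,"yaw":0,"hand":0.3},{"tx":0,"ty":0,"tz":0.25,"yaw":0,"hand":0.3},{"tx":0,"ty":0,"tz":0.08,"yaw":0,"hand":0.3},{"tx":0,"ty":0,"tz":0,"yaw":0,"hand":0.3},{"tx":0,"ty":0,"tz":0,"yaw":0,"hand":0.3}]}}

```text
clock: 18.77
position: [0.5522, -0.3893, 0.0133]
orientation: [0.664, 0.748, -0.0, 0.001]
force: [0.1, 0.5, -1.4]
finger_gap: 0.413
grip_force: 44.7
```

>>> {"fn": "servo_tool", "kwargs": {"rows": [{"tx":0.05,"ty":0,"tz":0.03,"yaw":0,"hand":0.3},{"tx":0.15,"ty":0,"tz":0,"yaw":0,"hand":0.3},{"tx":0.15,"ty":0,"tz":0,"yaw":0,"hand":0.3},{"tx":0.15,"ty":0,"tz":0,"yaw":0,"hand":0.3},{"tx":0.1,"ty":0,"tz":0,"yaw":0,"hand":0.3},{"tx":0,"ty":0,"tz":0,"yaw":0,"hand":0.3},{"tx":0,"ty":0,"tz":0,"yaw":0,"hand":0.3}]}}

```text
clock: 19.65
position: [0.5483, -0.3586, 0.0107]
orientation: [0.664, 0.748, 0.0, -0.0]
force: [0.2, 3.4, 3.9]
finger_gap: 0.407
grip_force: 45.3
```

```bash
python3 - <<'E'
from h import *
go(.55,-.36,.012,6.8)
snap('side','s2');c=snap('top','t2')
i=cv2.imread('pics/s2.png')[195:290,230:350];j=cv2.imread('pics/t2.png')[130:260,280:420]
cv2.imwrite('pics/c2.png',np.hstack([cv2.resize(i,(400,317),interpolation=cv2.INTER_CUBIC),cv2.resize(j,(341,317),interpolation=cv2.INTER_CUBIC)]))
E
```

```text
t 19.65 pos [ 0.5483 -0.3586  0.0107] tool-y ang 6.8 j7 0.73 F [0.2 3.4 3.9] gap 0.407
 units before yaw [-0.03  0.03 -0.03]  yaw 0.0  units after yaw [-0.03  0.03 -0.03]
```

View pics/c2.png

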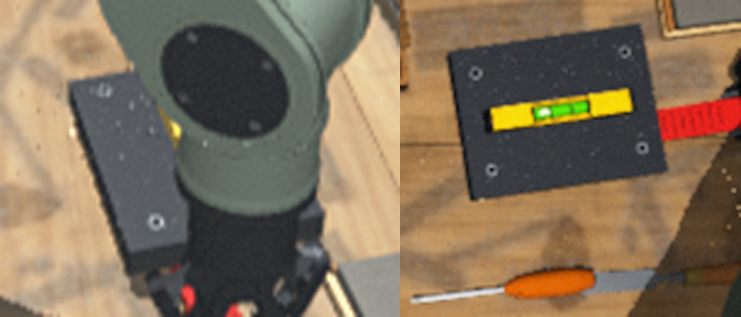

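The top crop shows the wedge straight, entering under the right edge nearer the front corner. The level is centred and the bubble is at its left end. I've used my picture views, so I'll read the bubble with code from here, calibrating on earlier frames where it stands at its +18 mm stop.

```bash
cat >> h.py <<'E'
def bubble(name,c0=(.5495,-.1455),ang=96.8,z=.064):
    d=np.load(f'pics/{name}.npz');K,T=d['K'],d['T'];im=cv2.imread(f'pics/{name}.png')
    a=np.radians(ang);u=np.array([np.cos(a),np.sin(a),0]);v=np.array([u[1],-u[0],0]);c=np.array([*c0,z])
    L=np.arange(-100,100.1,.5);W=np.arange(-3,3.1,1)
    uv=np.array([[proj(K,T,c+u*l/1e3+v*w/1e3) for l in L] for w in W],np.float32)
    p=cv2.remap(im,uv[...,0],uv[...,1],cv2.INTER_CUBIC).astype(float).mean(0)
    B,G,Rr=p.T
    vial=(G-Rr>40)|((B>130))      # green or bubble
    n=cv2.connectedComponentsWithStats(vial[None].astype(np.uint8));i=1+np.argmax(n[2][1:,4]);x0=n[2][i,0];x1=x0+n[2][i,2]-1
    yel=(Rr>100)&(B<90)&(G>80)
    s=np.arange(x0+4,x1-3);w=np.clip(B[s]-B[s].max()*.45,0,None)
    bc=(w*L[s]).sum()/w.sum()
    print(name,'vial ends',L[x0],L[x1],'bubble centroid %.1f'%bc,'rel vial mid %.1f mm'%(bc-(L[x0]+L[x1])/2))
    return L,p
E
python3 - <<'E'
from h import *
for n in('w4','t2'):
    L,p=bubble(n)
    print([(int(l),*map(int,q)) for l,q in zip(L[100:310:6],p[100:310:6])])
E
```

```text
w4 vial ends -34.5 8.5 bubble centroid -12.8 rel vial mid 0.2 mm
[(-50, 86, 239, 253), (-47, 85, 239, 253), (-44, 86, 239, 253), (-41, 85, 240, 253), (-38, 77, 228, 253), (-35, 47, 88, 72), (-32, 77, 244, 131), (-29, 79, 244, 135), (-26, 78, 244, 134), (-23, 78, 244, 133), (-20, 79, 245, 134), (-17, 67, 205, 110), (-14, 74, 238, 125), (-11, 79, 244, 134), (-8, 79, 244, 134), (-5, 79, 244, 135), (-2, 80, 244, 136), (1, 79, 245, 135), (4, 80, 245, 135), (7, 72, 234, 122), (10, 189, 234, 217), (13, 234, 252, 248), (16, 233, 252, 248), (19, 236, 252, 248), (22, 102, 246, 154), (25, 80, 248, 137), (28, 47, 70, 69), (31, 83, 240, 255), (34, 88, 241, 253), (37, 87, 241, 254), (40, 88, 242, 254), (43, 88, 242, 254), (46, 89, 242, 254), (49, 88, 243, 254), (52, 88, 243, 254)]
t2 vial ends -32.0 10.5 bubble centroid -12.3 rel vial mid -1.6 mm
[(-50, 5, 216, 246), (-47, 4, 217, 246), (-44, 9, 217, 247), (-41, 7, 216, 247), (-38, 8, 226, 252), (-35, 14, 167, 210), (-32, 22, 94, 52), (-29, 15, 199, 71), (-26, 8, 228, 84), (-23, 14, 226, 86), (-20, 12, 227, 87), (-17, 14, 215, 82), (-14, 23, 163, 65), (-11, 16, 192, 72), (-8, 13, 225, 83), (-5, 14, 226, 83), (-2, 10, 226, 85), (1, 13, 226, 87), (4, 10, 229, 87), (7, 7, 207, 73), (10, 82, 181, 119), (13, 175, 224, 204), (16, 186, 239, 215), (19, 187, 238, 216), (22, 120, 234, 166), (25, 12, 217, 78), (28, 17, 134, 68), (31, 18, 152, 202), (34, 8, 217, 249), (37, 9, 219, 247), (40, 7, 220, 247), (43, 9, 220, 247), (46, 8, 220, 247), (49, 12, 221, 247), (52, 10, 222, 247)]
```

```bash
python3 - <<'E'
s=open('h.py').read()
i=s.index("    vial=(G-Rr>40)");j=s.index("    return L,p")
s=s[:i]+'''    lo,hi=np.percentile(B,5),B[60:340].max()
    w=np.clip((B-B.min()-.25*np.ptp(B))/np.ptp(B),0,.5); m=(L>-45)&(L<45); yel=(Rr-B>120)&m
    bc=(w*L)[m].sum()/w[m].sum()
    a=L[yel&(L<bc)].max();b=L[yel&(L>bc)].min()
    print(name,'vial %.1f %.1f'%(a,b),'len %.1f'%(b-a),'bubble %.1f'%bc,'REL %.1f mm'%(bc-(a+b)/2))
'''+s[j:]
open('h.py','w').write(s)
E
python3 - <<'E'
from h import *
for n in('w4','t2','top0'):
    if n!='top0': bubble(n)
bubble('top0',(.489,.129),176.2,.015); bubble('w2',(.489,.129),176.2,.015)
go(.5483,-.3586,.012,6.8)
E
```

```text
w4 vial -37.0 29.5 len 66.5 bubble 15.6 REL 19.3 mm
t2 vial -34.0 30.0 len 64.0 bubble 16.4 REL 18.4 mm
top0 vial -34.0 31.5 len 65.5 bubble -1.4 REL -0.2 mmTraceback (most recent call last):
  File "<stdin>", line 4, in <module>
  File "h.py", line 38, in bubble
    a=L[yel&(L<bc)].max();b=L[yel&(L>bc)].min()
    return umr_maximum(a, axis, None, out, keepdims, initial, where)
ValueError: zero-size array to reduction operation maximum which has no identity
```

The top camera alone reads the bubble well: −0.2 mm on the flat bench and 18.4 mm at the stop. Next I release, back off behind the butt and close the fingers.

>>> {"fn": "servo_tool", "kwargs": {"rows": [{"tx":0,"ty":0,"tz":0,"yaw":0,"hand":0.5},{"tx":0,"ty":0,"tz":0,"yaw":0,"hand":0.6},{"tx":0,"ty":0,"tz":-0.03,"yaw":0,"hand":0.65},{"tx":-0.3,"ty":0,"tz":0,"yaw":0,"hand":0.65},{"tx":-0.4,"ty":0,"tz":0,"yaw":0,"hand":0.65},{"tx":0,"ty":0,"tz":0,"yaw":0,"hand":0.3},{"tx":0,"ty":0,"tz":0,"yaw":0,"hand":0},{"tx":0,"ty":0,"tz":0,"yaw":0,"hand":0},{"tx":0,"ty":0,"tz":0,"yaw":0,"hand":0},{"tx":0,"ty":0,"tz":0,"yaw":0,"hand":0}], "newtons": 20}}

```text
clock: 21.0
position: [0.5525, -0.3938, 0.0124]
orientation: [0.664, 0.748, -0.0, 0.0]
force: [0.3, -0.2, 0.0]
finger_gap: 0.002
grip_force: 0.0
```

>>> {"fn": "servo_tool", "kwargs": {"rows": [{"tx":0.1,"ty":0,"tz":0,"yaw":0,"hand":0},{"tx":0.07,"ty":0,"tz":0,"yaw":0,"hand":0},{"tx":0.05,"ty":0,"tz":0,"yaw":0,"hand":0},{"tx":0.05,"ty":0,"tz":0,"yaw":0,"hand":0},{"tx":0.05,"ty":0,"tz":0,"yaw":0,"hand":0},{"tx":0.05,"ty":0,"tz":0,"yaw":0,"hand":0}]}}

```text
clock: 21.75
position: [0.5502, -0.3758, 0.0124]
orientation: [0.664, 0.748, -0.0, 0.0]
force: [0.3, -2.2, -0.3]
finger_gap: -0.001
grip_force: 1.5
```

>>> {"fn": "servo_tool", "kwargs": {"rows": [{"tx":0.04,"ty":0,"tz":0,"yaw":0,"hand":0},{"tx":0.04,"ty":0,"tz":0,"yaw":0,"hand":0},{"tx":0.04,"ty":0,"tz":0,"yaw":0,"hand":0},{"tx":0.04,"ty":0,"tz":0,"yaw":0,"hand":0},{"tx":0.04,"ty":0,"tz":0,"yaw":0,"hand":0},{"tx":0.04,"ty":0,"tz":0,"yaw":0,"hand":0},{"tx":0.04,"ty":0,"tz":0,"yaw":0,"hand":0},{"tx":0.04,"ty":0,"tz":0,"yaw":0,"hand":0},{"tx":0.04,"ty":0,"tz":0,"yaw":0,"hand":0},{"tx":0.04,"ty":0,"tz":0,"yaw":0,"hand":0}]}}

```text
clock: 23.0
position: [0.5478, -0.3574, 0.0127]
orientation: [0.664, 0.748, -0.001, 0.001]
force: [1.2, -11.6, 0.1]
finger_gap: 0.0
grip_force: 5.9
```

```bash
python3 - <<'E'
from h import *
snap('top','t3');bubble('t3')
def corners(n):
    im=cv2.imread(f'pics/{n}.png')[130:225,285:400];h=im.max(2)
    m=(h<75).astype(np.uint8);m=cv2.morphologyEx(m,cv2.MORPH_CLOSE,np.ones((9,9)));m=cv2.morphologyEx(m,cv2.MORPH_OPEN,np.ones((15,15)))
    q=cv2.connectedComponentsWithStats(m);i=1+np.argmax(q[2][1:,4]);print(n,q[2][i],q[3][i])
    r=im.astype(int)
    full=cv2.imread(f'pics/{n}.png').astype(int);R_=(full[...,2]>130)&(full[...,1]<70)&(full[...,0]<70);R_[:, :380]=0;R_[:100]=0;R_[260:]=0
    yy,xx=np.nonzero(R_);print('red',xx.min(),xx.max(),yy.mean()) if len(xx) else None
for n in('top0','t2','t3'):corners(n)
E
```

```text
t3 vial -33.5 31.0 len 64.5 bubble 17.0 REL 18.3 mm
top0 [  17   12   85   68 4895] [58.6145046 45.5505618]
t2 [  22   47   80   33 2084] [60.96065259 62.74424184]
red 385 421 178.4375
t3 [  21   47   81   33 2108] [60.62239089 62.75094877]
red 385 416 178.95717884130983
```

>>> {"fn": "servo_tool", "kwargs": {"rows": [{"tx":0.04,"ty":0,"tz":0,"yaw":0,"hand":0},{"tx":0.04,"ty":0,"tz":0,"yaw":0,"hand":0},{"tx":0.04,"ty":0,"tz":0,"yaw":0,"hand":0},{"tx":0.04,"ty":0,"tz":0,"yaw":0,"hand":0},{"tx":0.04,"ty":0,"tz":0,"yaw":0,"hand":0},{"tx":0.04,"ty":0,"tz":0,"yaw":0,"hand":0}]}}

```text
clock: 23.8
position: [0.5463, -0.3452, 0.0126]
orientation: [0.664, 0.748, -0.001, 0.001]
force: [1.8, -10.3, -1.9]
finger_gap: -0.0
grip_force: 5.3
```

```bash
python3 - <<'E'
from h import *
snap('top','t4');bubble('t4')
E
```

```text
t4 vial -31.5 32.0 len 63.5 bubble 18.2 REL 18.0 mm
```

```bash
cat >> h.py <<'E'
def shift(a,b,r=(140,205,300,385)):
    A,B=[cv2.imread(f'pics/{n}.png',0)[r[0]:r[1],r[2]:r[3]].astype(np.float32) for n in(a,b)]
    W=np.eye(2,3,dtype=np.float32);cc,W=cv2.findTransformECC(A,B,W,cv2.MOTION_EUCLIDEAN,(3,100,1e-6))
    c=W@[(r[3]-r[2])/2,(r[1]-r[0])/2,1]-[(r[3]-r[2])/2,(r[1]-r[0])/2]
    print(a,b,'plate shift px u,v',c.round(2),'mm approx +y %.1f +x %.1f'%(-c[0]*2.7,-c[1]*2.7),'rot deg %.2f'%np.degrees(np.arctan2(W[1,0],W[0,0])),'cc %.3f'%cc)
E
python3 - <<'E'
from h import *
shift('t2','t3');shift('t2','t4');shift('t3','t4')
# level alone
shift('t2','t4',(163,188,312,370))
E
```

```text
t2 t3 plate shift px u,v [-0.13 -0.03] mm approx +y 0.4 +x 0.1 rot deg 0.10 cc 0.997
t2 t4 plate shift px u,v [-0.53  0.27] mm approx +y 1.4 +x -0.7 rot deg 0.64 cc 0.992
t3 t4 plate shift px u,v [-0.4   0.32] mm approx +y 1.1 +x -0.9 rot deg 0.52 cc 0.990
t2 t4 plate shift px u,v [-0.83  0.29] mm approx +y 2.2 +x -0.8 rot deg 0.53 cc 0.995
```

>>> {"fn": "servo_tool", "kwargs": {"rows": [{"tx":-0.1,"ty":0,"tz":0,"yaw":0,"hand":0},{"tx":0,"ty":0,"tz":0,"yaw":0,"hand":0},{"tx":0,"ty":0,"tz":0,"yaw":0,"hand":0},{"tx":0,"ty":0,"tz":0,"yaw":0,"hand":0},{"tx":0,"ty":0,"tz":0,"yaw":0,"hand":0},{"tx":0,"ty":0,"tz":0,"yaw":0,"hand":0},{"tx":0,"ty":0,"tz":0,"yaw":0,"hand":0},{"tx":0,"ty":0,"tz":0,"yaw":0,"hand":0}]}}

```text
clock: 24.85
position: [0.547, -0.3488, 0.0123]
orientation: [0.664, 0.748, -0.0, 0.0]
force: [-0.1, 0.1, 0.4]
finger_gap: 0.001
grip_force: 0.0
```

```bash
python3 - <<'E'
from h import *
snap('top','t5');bubble('t5');shift('t2','t5');shift('t4','t5');go(.5463,-.3452,.0126,6.8)
im=cv2.imread('pics/t5.png').astype(int);R_=(im[...,2]>130)&(im[...,1]<70)&(im[...,0]<70);R_[:,:375]=0;R_[:150]=0;R_[215:]=0
d=np.load('pics/t5.npz');y,x=np.nonzero(R_);r=cv2.minAreaRect(np.stack([x,y],1).astype(np.float32));W=[px(d['K'],d['T'],*p,.028) for p in cv2.boxPoints(r)];print(np.round(W,4))
q=np.diff(W,axis=0);print(np.linalg.norm(q,axis=1),np.degrees(np.arctan2(q[:,1],q[:,0])))
E
```

```text
t5 vial -32.0 32.0 len 64.0 bubble 18.3 REL 18.3 mm
t2 t5 plate shift px u,v [-0.41  0.28] mm approx +y 1.1 +x -0.8 rot deg 0.62 cc 0.991
t4 t5 plate shift px u,v [0.13 0.01] mm approx +y -0.3 +x -0.0 rot deg 0.01 cc 0.998
t 24.90 pos [ 0.547  -0.3488  0.0124] tool-y ang 6.8 j7 0.72 F [ 0.8 -0.8  0.4] gap -0.001
 units before yaw [ 0.07 -0.01 -0.  ]  yaw -0.0  units after yaw [ 0.07 -0.01 -0.  ]
[[ 0.5507 -0.2627  0.028 ]
 [ 0.562  -0.334   0.028 ]
 [ 0.5258 -0.3382  0.028 ]
 [ 0.5146 -0.2671  0.028 ]]
[0.07217407 0.0364079  0.07191244] [ -81.02521858 -173.46297401   98.98077586]
```

>>> {"fn": "servo_tool", "kwargs": {"rows": [{"tx":0.08,"ty":0,"tz":0,"yaw":0,"hand":0},{"tx":0.02,"ty":0,"tz":0,"yaw":0,"hand":0},{"tx":0.02,"ty":0,"tz":0,"yaw":0,"hand":0},{"tx":0.02,"ty":0,"tz":0,"yaw":0,"hand":0},{"tx":0.02,"ty":0,"tz":0,"yaw":0,"hand":0},{"tx":0.02,"ty":0,"tz":0,"yaw":0,"hand":0},{"tx":0.02,"ty":0,"tz":0,"yaw":0,"hand":0},{"tx":0.02,"ty":0,"tz":0,"yaw":0,"hand":0},{"tx":0.02,"ty":0,"tz":0,"yaw":0,"hand":0},{"tx":0.02,"ty":0,"tz":0,"yaw":0,"hand":0}]}}

```text
clock: 26.15
position: [0.5455, -0.3378, 0.0128]
orientation: [0.664, 0.747, -0.001, 0.002]
force: [1.0, -11.9, -0.5]
finger_gap: -0.002
grip_force: 5.6
```

```bash
python3 - <<'E'
from h import *
snap('top','t6');bubble('t6');shift('t2','t6')
E
```

```text
t6 vial -31.5 32.5 len 64.0 bubble 13.8 REL 13.3 mm
t2 t6 plate shift px u,v [-0.52  0.27] mm approx +y 1.4 +x -0.7 rot deg 0.66 cc 0.990
```

>>> {"fn": "servo_tool", "kwargs": {"rows": [{"tx":0.02,"ty":0,"tz":0,"yaw":0,"hand":0},{"tx":0.02,"ty":0,"tz":0,"yaw":0,"hand":0},{"tx":0.02,"ty":0,"tz":0,"yaw":0,"hand":0},{"tx":0.02,"ty":0,"tz":0,"yaw":0,"hand":0},{"tx":-0.1,"ty":0,"tz":0,"yaw":0,"hand":0},{"tx":0,"ty":0,"tz":0,"yaw":0,"hand":0},{"tx":0,"ty":0,"tz":0,"yaw":0,"hand":0},{"tx":0,"ty":0,"tz":0,"yaw":0,"hand":0},{"tx":0,"ty":0,"tz":0,"yaw":0,"hand":0},{"tx":0,"ty":0,"tz":0,"yaw":0,"hand":0},{"tx":0,"ty":0,"tz":0,"yaw":0,"hand":0},{"tx":0,"ty":0,"tz":0,"yaw":0,"hand":0},{"tx":0,"ty":0,"tz":0,"yaw":0,"hand":0},{"tx":0,"ty":0,"tz":0,"yaw":0,"hand":0},{"tx":0,"ty":0,"tz":0,"yaw":0,"hand":0},{"tx":0,"ty":0,"tz":0,"yaw":0,"hand":0},{"tx":0,"ty":0,"tz":0,"yaw":0,"hand":0}]}}

```text
clock: 28.32
position: [0.5456, -0.3369, 0.0123]
orientation: [0.664, 0.748, -0.0, 0.0]
force: [-0.1, 0.7, -0.2]
finger_gap: 0.002
grip_force: 0.0
```

```bash
python3 - <<'E'
from h import *
snap('top','t7');bubble('t7');shift('t2','t7')
E
```

```text
t7 vial -31.5 32.5 len 64.0 bubble 4.6 REL 4.1 mm
t2 t7 plate shift px u,v [-0.57  0.25] mm approx +y 1.6 +x -0.7 rot deg 0.65 cc 0.988
```

>>> {"fn": "servo_tool", "kwargs": {"rows": [{"tx":0.08,"ty":0,"tz":0,"yaw":0,"hand":0},{"tx":0.02,"ty":0,"tz":0,"yaw":0,"hand":0},{"tx":0.02,"ty":0,"tz":0,"yaw":0,"hand":0},{"tx":0.02,"ty":0,"tz":0,"yaw":0,"hand":0},{"tx":0.015,"ty":0,"tz":0,"yaw":0,"hand":0},{"tx":0,"ty":0,"tz":0,"yaw":0,"hand":0},{"tx":-0.1,"ty":0,"tz":0,"yaw":0,"hand":0},{"tx":0,"ty":0,"tz":0,"yaw":0,"hand":0},{"tx":0,"ty":0,"tz":0,"yaw":0,"hand":0},{"tx":0,"ty":0,"tz":0,"yaw":0,"hand":0},{"tx":0,"ty":0,"tz":0,"yaw":0,"hand":0},{"tx":0,"ty":0,"tz":0,"yaw":0,"hand":0},{"tx":0,"ty":0,"tz":0,"yaw":0,"hand":0},{"tx":0,"ty":0,"tz":0,"yaw":0,"hand":0},{"tx":0,"ty":0,"tz":0,"yaw":0,"hand":0},{"tx":0,"ty":0,"tz":0,"yaw":0,"hand":0},{"tx":0,"ty":0,"tz":0,"yaw":0,"hand":0},{"tx":0,"ty":0,"tz":0,"yaw":0,"hand":0}]}}

```text
clock: 30.62
position: [0.5452, -0.3342, 0.0123]
orientation: [0.664, 0.748, -0.0, -0.0]
force: [-0.1, 0.5, -1.2]
finger_gap: 0.001
grip_force: 0.0
```

```bash
python3 - <<'E'
from h import *
snap('top','t8');bubble('t8');shift('t2','t8')
E
```

```text
t8 vial -31.5 33.0 len 64.5 bubble 0.4 REL -0.4 mm
t2 t8 plate shift px u,v [-0.6   0.25] mm approx +y 1.6 +x -0.7 rot deg 0.63 cc 0.987
```

Bubble reads about −0.4 mm with the hand off. I'll retreat and check once with the wrist camera from above.

>>> {"fn": "servo_tool", "kwargs": {"rows": [{"tx":-0.4,"ty":0,"tz":0,"yaw":0,"hand":0},{"tx":-0.3,"ty":0,"tz":-0.3,"yaw":0,"hand":0},{"tx":0,"ty":0,"tz":-0.8,"yaw":0,"hand":0},{"tx":0,"ty":0,"tz":-0.9,"yaw":0,"hand":0},{"tx":0,"ty":0,"tz":-0.9,"yaw":0,"hand":0},{"tx":0,"ty":0,"tz":-0.9,"yaw":0,"hand":0},{"tx":0,"ty":0,"tz":-0.3,"yaw":0,"hand":0},{"tx":0.7,"ty":0,"tz":0,"yaw":0,"hand":0},{"tx":0.8,"ty":0,"tz":0,"yaw":0,"hand":0},{"tx":0.8,"ty":0,"tz":0,"yaw":0,"hand":0},{"tx":0.7,"ty":0,"tz":0,"yaw":0,"hand":0},{"tx":0,"ty":0,"tz":0,"yaw":0,"hand":0},{"tx":0,"ty":0,"tz":0,"yaw":0,"hand":0},{"tx":0,"ty":0,"tz":0,"yaw":0,"hand":0}]}}

```text
clock: 32.42
position: [0.5315, -0.2209, 0.217]
orientation: [0.664, 0.747, -0.0, -0.0]
force: [0.0, -0.8, -1.0]
finger_gap: 0.001
grip_force: 0.0
```

```bash
python3 - <<'E'
from h import *
wrist('w9',(22,150,80),(75,255,255),.078)
bubble('w9',(.5495,-.1445),96.3,.066)
snap('top','t9');bubble('t9');go(0.54,-.2,.2,6.8)
E
```

```text
[ 269   12   32  169 4241] centre [ 0.548  -0.1432  0.078 ]
[(np.float64(0.1527), 95.4), (np.float64(0.024), 4.9)]
w9 vial -31.5 35.5 len 67.0 bubble 0.8 REL -1.2 mm
t9 vial -31.5 33.0 len 64.5 bubble 0.3 REL -0.4 mm
t 32.52 pos [ 0.5315 -0.2207  0.2171] tool-y ang 6.7 j7 0.54 F [0.  0.3 0. ] gap 0.003
 units before yaw [0.39 0.22 0.34]  yaw -0.01  units after yaw [0.39 0.22 0.34]
```

```bash
python3 -c "
from workcell import arm
print(arm.job_done())"
```

```text
the job is handed in; nothing more can be done
None
```

The job is handed in at about 32.5 s: the level lies across the plate's middle and the wedge carries the low right edge. With the hand off, the bubble stood between the lines (−0.4 mm in the top camera, −1.2 mm in the wrist camera), but pushing the wedge in shifted the plate about 1.7 mm and turned it about 0.6°.

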